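# Zero the gauge, then hold the bike pump at its test mark

## Robot

A 6-joint arm with a two-finger parallel gripper is mounted at the origin on the work surface. World frame = base frame: x ahead of the robot, y to its left, z up, the work surface at z = 0. Lengths are in m, angles in rad, forces in N, time in s.
With the tool pointing down it reaches from about 0.4 to 0.825 m from the base axis. Payload 7 kg.
Tool frame: the origin (TCP) lies on the centre line of the jaws, within the pads' length; the fingertips stand 25 mm ahead of it and the grasp point (between the pads) lies 6 mm ahead of it; z points along the fingers, y is the direction in which the jaws open and shut (so a half turn about z gives the same grasp; the last joint's range is limited). The gripper opens to 88 mm and grips with 3 to 60 N. Pads are 19 mm wide; open, the fingers measure 130 mm over their backs; the gripper's body (78 mm by 193 mm) begins 47 mm behind the grasp point.
Start: joints at [-1.014, 0.359, 0.012, 0, -1.224, -0.288], TCP at [0.179, -0.651, 0.252] pointing down, gripper open.
Joint ranges: [-3.07, 3.07], [-1.43, 2.12], [-1.02, 1.25], [-3.03, 1.67], [-3.05, -0], [-3.03, 3.03]. Speed limits (rad/s): [2.39, 2.39, 3.01, 3.14, 3.14, 3.14].

## Interface

Orientations are given as [roll, pitch, yaw] about the fixed x, y, z axes, in that order (R = Rz(yaw) Ry(pitch) Rx(roll)).
In Python, from station import * gives the robot as it stands. The module is installed in compiled form; this text tells all that it offers.
- The arm moves only by the tool step_arm, never from a script. Its argument "commands" is text: rows parted by semicolons, each of 6 numbers parted by spaces: the shift along the tool's x, y, z in mm, then the turn, a rotation vector about the tool's x, y, z in rad. A call has 1 to 8 rows; each row shifts and turns the commanded pose from where the row before left it, along the tool's axes as they then stand; what a row does not reach is not made up. A row lasts 1/8 s, in which the tool goes at most 62.5 mm and 10.7 degrees, less where a joint would pass 70% of its speed; a pose out of reach is approached as far as the arm can. A call is refused whole if a number of a shift passes 62.5 or a number of a turn 0.188, either way. A call with a gripper value outside its range is refused whole. "jaw" is the finger opening in mm, from 0 to 87.6, set as the call begins (left out, the last holds). The fingers move at their own pace and stop on an object; "grip_force" is the grip in N (left out, the last holds). Time passes only in rows, so rows that do not move let the fingers close. It gives the time, the measured TCP pose, the force and the opening at its end, in the units of the state.
- get_state(): the state, without advancing time (a new reading comes with each control period).
- grab_frame(name): name is "side" or "top"; returns a dict with "frame" (384x512x3 uint8, red, green, blue), "fovy" (degrees; the focal length in pixels is half the picture's height over the tangent of half this angle, whatever the lens; pixels are square), "cx", "cy" (the principal point, pixels), "rvec" (rotation vector, rad) and "tvec" (3), from world to camera coordinates, as OpenCV has them. Camera axes: x right, y down, z forward; pixel columns grow to the right and rows downward; lengths in m; the calibration is good to about 2 mm. A picture is of the moment at which its call begins. There is no depth.
- job_done(): hands the job in, once; it reports no verdict.
Trained networks look in a picture, given as the dict that the camera call returned (one of the last four; its "shot" number tells which), for a name from the list of things; names that differ only in an ending like _2 or _b are one class to them, and where a whole thing is asked for, a point or a joint stands for the part that bears it (a point fixed in the world has none). Each returns a list of dicts, best first, with "conf" (0 to 1); they miss things now and then, are a little off and sometimes report something else, mostly with a low value. They report only what shows in the picture. A call takes as long as a camera call.
- recognise(picture, name): "pixel" ([column, row] in pixels, amid what is visible of it).
The state is a dict: "t": time; "q": joint angles; "qd": joint speeds; "joint_efforts": joint torques, N m; "eef_pos": TCP position; "ee_rot": TCP orientation; "force": force on the tool from outside, world axes, zero at the start; "moment": the same for the moment, N m; "width": finger opening in m.
Only numpy, scipy, OpenCV 4.12 (cv2) and the standard library are available. Lean on these libraries where they do the work, as an engineer would, in place of code of your own. Each camera call takes 0.05 s, during which the arm holds its last target.

## Task

Check the little bike pump for leaks on its gauge stand. With the pump handle up, turn the bar knob in the middle of the dial, which turns the scale card under the needle, until the needle points at the single thick zero mark, and let go of the knob; then push the pump handle down with the gripper, without bottoming it, until the needle stands at the double mark a quarter turn on (25 mm of handle travel) and keep it there: finish while still holding the handle down. Leave the mug, bell cap, reflector clip and tyre lever where they are.

Things in the scene. Friction and masses are not known exactly. Their poses are not given: they have to be found in the camera images.
- turntable: Round wooden lazy-susan, 350 mm across, top 30 mm above the bench, locked (it does not move or turn); origin at the centre of its underside on the bench, z up. Fixed on it: the gauge drum (116 mm across, white dial face at 70 mm height, axis at x 0, y -70 mm in this frame) and the aluminium pump barrel (38 mm across at its collar, collar top at 122 mm, axis at x 0, y +85 mm).
- dial_centre (a point): Centre of the dial, 71 mm above the bench; axes parallel to the turntable's. The dark needle (48 mm from the axis to its tip, 4 mm above the card) points along the turntable's +x while the pump is up and swings clockwise, seen from above, by 90 degrees per 25 mm of handle travel; the knob does not move it.
- needle_tip (a point): Tip of the needle, 48 mm from the dial's axis.
- zero_mark (a point): Point on the single thick zero mark of the white scale card (108 mm across), 50 mm from the axis in line with the knob's bar; turns with the knob. The scale runs clockwise from here, one tick per 15 degrees, to 150 degrees.
- double_mark (a point): Point on the double mark of the scale card, 50 mm from the axis, 90 degrees clockwise of the zero mark; turns with the knob.
- zero_knob (a joint): Angle of the black bar knob and scale card, rad, positive anticlockwise from above; 0 = the zero mark lies under the needle while the pump handle is up. Starts 0.5 to 1.4, so it must be turned clockwise by that angle; range -1.0 to 2.2; light friction (about 0.05 N m), stays where it is left.
- knob_grip (a point): Point on the knob's axis at the height to grip, 102 mm above the bench; turns with the knob, x along the bar towards the zero mark, z up. The bar is 40 mm long (x), 14 mm thick (y), and spans heights 84 to 114 mm; below it is only a 12 mm round stem. Grip it across its 14 mm.
- pump_handle (a joint): Travel of the pump handle, m, positive down; 0 = up (rest), 0.025 = the double mark, 0.040 = bottomed. It is a spring: about 3 N to start, 400 N/m, so about 13 N at 25 mm; it returns up when let go.
- handle_top (a point): Centre of the flat top of the black round pump handle (40 mm across, 24 mm tall), 190 mm above the bench when up; moves down with the handle. z up, axes parallel to the turntable's.
- mug: Grey mug of key rings, 74 mm across (96 mm over its handle), 78 mm tall, standing on the turntable; origin at the centre of its underside. Leave alone.
- bell_cap: Steel bell cap, a dome 54 mm across and 26 mm tall, on the turntable; origin at the centre of its underside. Leave alone.
- reflector_clip: Green reflector clip, 20 x 46 x 26 mm, on the turntable; origin at the centre of its underside. Leave alone.
- tyre_lever: Yellow tyre lever, 114 x 18 x 12 mm, lying on the turntable; origin at the underside near its middle, hooked end to its +x. Leave alone.

How it is judged:
By the outcome, as a careful person would: the job done as asked, in the order asked, and still so for the second after the job is handed in, while the arm keeps its last pose, push and grip.
It also fails if it takes over 48 s, if anything falls off the work surface, if the arm or the gripper's body presses on something with over 40 N, if the wrist force passes 120 N, or if a joint passes its speed limit or range.

## Working session

There is one attempt and no reset: what is moved stays moved. The work goes in short steps, Python scripts to look and compute and a tool call to move; the robot and the scene stay as the last step left them, time stands still between calls to the robot, and variables do not carry over. Pictures are saved under pics/ and viewed, and the job is handed in when it is done.

Besides the shell and the picture viewer there is one more tool, called after "Call:" as name(argument=value, ...) on one line, values as JSON. step_arm: Moves the arm, as the interface text tells. Its arguments: {"type":"object","properties":{"commands":{"type":"string"},"jaw":{"type":"number"},"grip_force":{"type":"number"}},"required":["commands"]}

```bash
mkdir -p pics
cat > h.py <<'E'
from station import *
import numpy as np, cv2
def K(p):
    f=p["frame"].shape[0]/2/np.tan(np.radians(p["fovy"])/2)
    return np.array([[f,0,p["cx"]],[0,f,p["cy"]],[0,0,1]])
def back(p,px,z):
    R,_=cv2.Rodrigues(np.array(p["rvec"],float)); t=np.array(p["tvec"],float).ravel()
    d=R.T@np.linalg.inv(K(p))@np.array([px[0],px[1],1.]); c=-R.T@t
    return c+d*(z-c[2])/d[2]
def proj(p,X):
    return cv2.projectPoints(np.atleast_2d(np.array(X,float)),np.array(p["rvec"],float),np.array(p["tvec"],float),K(p),None)[0].reshape(-1,2)
def save(p,n): cv2.imwrite("pics/"+n,p["frame"][:,:,::-1])
E
python3 - <<'E'
from h import *
for n in("top","side"):
    p=grab_frame(n); save(p,n+"0.png")
    R,_=cv2.Rodrigues(np.array(p["rvec"],float)); print(n,p["fovy"],-R.T@np.array(p["tvec"]).ravel())
    for k,z in dict(turntable=.03,dial_centre=.071,needle_tip=.075,zero_mark=.071,double_mark=.071,knob_grip=.102,handle_top=.19,mug=.07,bell_cap=.04,reflector_clip=.05,tyre_lever=.036).items():
        for r in recognise(p,k)[:2]: print(k,np.round(r["pixel"],1),round(r["conf"],2),back(p,r["pixel"],z).round(4))
s=get_state();print(s["t"],s["eef_pos"],s["ee_rot"],s["force"],s["width"])
E
```

```text
top 48.295665776399886 [0.42882674 0.03037246 0.96280016]
turntable [310.7 213.9] 0.7 [ 0.5232 -0.0604  0.03  ]
dial_centre [309.  214.7] 0.91 [ 0.5174 -0.0528  0.071 ]
needle_tip [331.4 180.8] 0.55 [ 0.5874 -0.1018  0.075 ]
zero_mark [344.2 194.7] 0.62 [ 0.558  -0.1277  0.071 ]
zero_mark [309.1 214.2] 0.47 [ 0.5185 -0.053   0.071 ]
double_mark [342.3 191.6] 0.81 [ 0.5646 -0.1241  0.071 ]
knob_grip [339.8 195.3] 0.65 [ 0.5524 -0.1133  0.102 ]
handle_top [287.3 235.2] 0.84 [ 0.4695 -0.0016  0.19  ]
mug [334.8 263.2] 0.73 [ 0.4173 -0.1017  0.07  ]
bell_cap [256.1 199.4] 0.75 [0.5561 0.0577 0.04  ]
bell_cap [341.4 192.4] 0.55 [ 0.5676 -0.1274  0.04  ]
reflector_clip [295. 160.] 0.48 [ 0.6396 -0.0287  0.05  ]
tyre_lever [380.4 216. ] 0.88 [ 0.5152 -0.2089  0.036 ]
side 52.58771611727369 [ 0.52296965 -0.60934252  0.56533566]
turntable [234.6 298.5] 0.97 [ 0.5236 -0.1226  0.03  ]
turntable [242.9 234.6] 0.34 [0.551  0.0572 0.03  ]
dial_centre [235.2 294.5] 0.76 [ 0.525  -0.1513  0.071 ]
needle_tip [265.3 272.9] 0.48 [ 0.5806 -0.1105  0.075 ]
zero_mark [254.  280.7] 0.88 [ 0.5592 -0.1232  0.071 ]
double_mark [254.8 283.6] 0.78 [ 0.56   -0.1302  0.071 ]
knob_grip [254.7 282.9] 0.81 [ 0.5576 -0.1587  0.102 ]
knob_grip [265.5 274.8] 0.43 [ 0.5772 -0.1424  0.102 ]
handle_top [198.2 199.5] 0.64 [ 0.4714 -0.0357  0.19  ]
mug [170.6 279.4] 0.88 [ 0.4134 -0.1031  0.07  ]
bell_cap [245.3 234.2] 0.83 [0.5557 0.0455 0.04  ]
reflector_clip [292.3 256.5] 0.64 [ 0.641  -0.0464  0.05  ]
tyre_lever [228.3 338.4] 0.95 [ 0.5094 -0.2097  0.036 ]
1.2 [ 0.17925374 -0.65075484  0.25154448] [ 3.14158613e+00  1.97547617e-06 -2.87274118e+00] [ 0.30836513  0.2016759  -0.12538583] 0.08766582323448667
```

Run:
```python
import cv2
a=cv2.imread("pics/top0.png")[120:310,210:440]; b=cv2.imread("pics/side0.png")[170:370,120:340]
cv2.imwrite("pics/t0c.png",cv2.resize(a,None,fx=3.1,fy=3.1,interpolation=2)); cv2.imwrite("pics/s0c.png",cv2.resize(b,None,fx=3,fy=3,interpolation=2))
```

```text
(no output)
```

View pics/t0c.png

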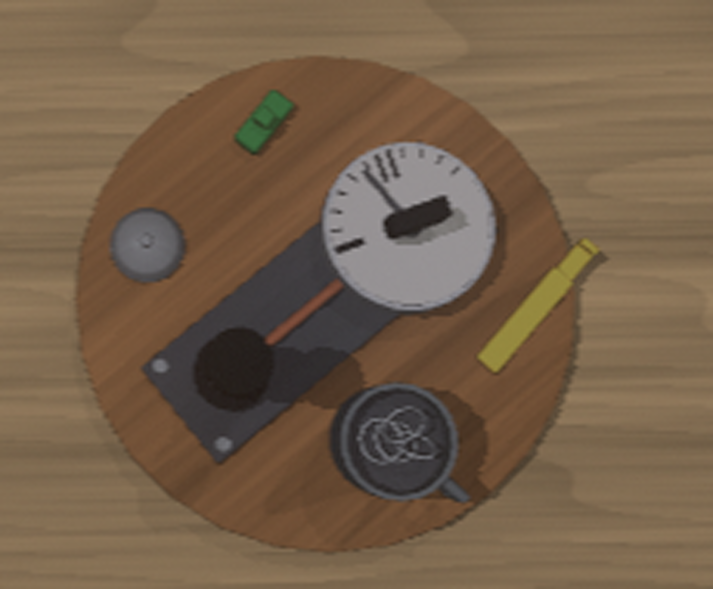

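View pics/s0c.png

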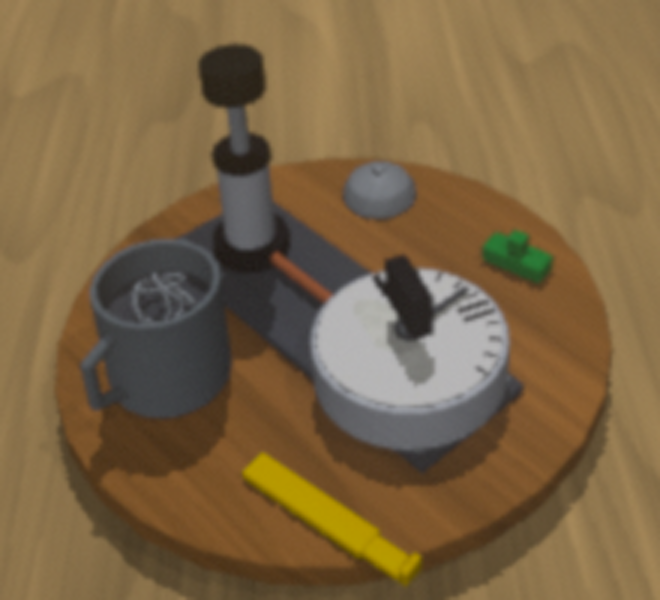

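View pics/side0.png

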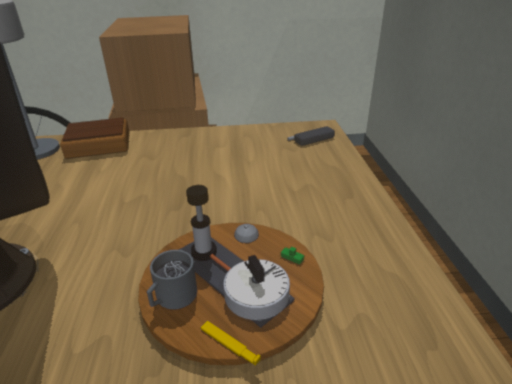

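The top view shows the dial at about (342,193), the thick zero mark at (323,199), the needle tip at (328,176) and the handle at (286,238). I'll refine these by fitting.

Run:
```python
from h import *
P={n:grab_frame(n) for n in("top","side")}
for n,p in P.items():
    f=p["frame"].astype(int); hsv=cv2.cvtColor(p["frame"],cv2.COLOR_RGB2HSV)
    c0=proj(p,[.563,-.125,.071])[0]
    m=((hsv[...,1]<60)&(hsv[...,2]>110)).astype(np.uint8)
    yy,xx=np.mgrid[:384,:512]; m[np.hypot(xx-c0[0],yy-c0[1])>42]=0
    m=cv2.morphologyEx(m,cv2.MORPH_OPEN,np.ones((2,2)))
    cs=max(cv2.findContours(m,0,1)[0],key=cv2.contourArea)
    pts=np.array([back(p,q,.071)[:2] for q in cv2.convexHull(cs)[:,0]])
    c,r=cv2.minEnclosingCircle(pts.astype(np.float32)); A=np.c_[2*pts,np.ones(len(pts))]
    s=np.linalg.lstsq(A,(pts**2).sum(1),rcond=None)[0]; print(n,"disc",c,r,"ls",s[:2],np.sqrt(s[2]+s[0]**2+s[1]**2))
    # unwrap dial
    C=s[:2] if n=="top" else np.array(c)
p=P["top"]
def unwrap(p,C,z,n):
    th=np.radians(np.arange(0,360,0.5)); r=np.arange(.02,.056,.0005)
    T,Rr=np.meshgrid(th,r); X=np.c_[(C[0]+Rr*np.cos(T)).ravel(),(C[1]+Rr*np.sin(T)).ravel(),np.full(T.size,z)]
    q=proj(p,X).astype(np.float32).reshape(*T.shape,2)
    g=cv2.cvtColor(p["frame"],cv2.COLOR_RGB2GRAY); return cv2.remap(g,q,None,cv2.INTER_CUBIC),r
C=np.array([.5636,-.1245])
from scipy.signal import find_peaks
for z,lo,hi in((.071,.046,.0515),(.075,.034,.044)):
    u,r=unwrap(p,C,z,0); prof=u[(r>=lo)&(r<=hi)].mean(0)
    k,_=find_peaks(-prof,prominence=8); print(z,[(x/2,int(prof[x])) for x in k])
    cv2.imwrite(f"pics/u{int(z*1000)}.png",cv2.resize(u,(720,288)))
# handle top: dark blob
g=cv2.cvtColor(p["frame"],cv2.COLOR_RGB2GRAY); 
m=(g<48).astype(np.uint8); n,l,st,ce=cv2.connectedComponentsWithStats(m)
for i in range(1,n):
    if st[i,4]>60: print(st[i],ce[i],back(p,ce[i],.19))
print(proj(p,[[.4695,-.0016,.19],[.4895,-.0016,.19],[.4495,-.0016,.19],[.4695,-.0016,.166]]))
print(get_state()["t"])
```

```text
top disc (0.5616889595985413, -0.1243307963013649) 0.05778250843286514 ls [ 0.56143885 -0.12417146] 0.05716079942307615
side disc (0.5641505122184753, -0.1289484202861786) 0.058256134390830994 ls [ 0.56403785 -0.12884272] 0.057460376395026075
0.071 [(np.float64(5.0), 115), (np.float64(15.5), 72), (np.float64(25.0), 72), (np.float64(39.0), 94), (np.float64(49.0), 103), (np.float64(63.5), 111), (np.float64(78.5), 96), (np.float64(93.5), 102), (np.float64(107.5), 31), (np.float64(320.0), 93), (np.float64(335.0), 104), (np.float64(350.0), 113)]
0.075 [(np.float64(16.0), 66), (np.float64(27.5), 71), (np.float64(40.5), 62), (np.float64(108.0), 51), (np.float64(268.5), 137)]
[  0   0  41   9 171] [21.          2.88888889] [0.94392401 0.52001335 0.19      ]
[ 46   0  29   8 106] [61.45283019  2.45283019] [0.94184361 0.43735995 0.19      ]
[127   0  29   6 169] [141.0887574    2.47928994] [0.93585608 0.27612223 0.19      ]
[ 29  62  26  59 401] [42.680798   95.96259352] [0.74531973 0.46225248 0.19      ]
[334 184  21  13 150] [344.03333333 189.95333333] [ 0.54945061 -0.10673242  0.19      ]
[272 225  51  28 848] [292.4740566  239.12028302] [ 0.46240061 -0.01063975  0.19      ]
[317 246  10  32  64] [319.75     260.859375] [ 0.42333427 -0.05766538  0.19      ]
[323 246  22  33  99] [328.66666667 260.13131313] [ 0.42435382 -0.07342982  0.19      ]
[341 248  14  31  61] [350.40983607 264.04918033] [ 0.41693732 -0.11130218  0.19      ]
[  0 368  24  16 251] [ 14.43824701 375.01992032] [0.23672791 0.47748421 0.19      ]
[[287.30129641 235.22246776]
 [286.98798982 224.05726509]
 [287.61733069 246.48487645]
 [286.78232136 235.91910249]]
1.3
```

View pics/u71.png

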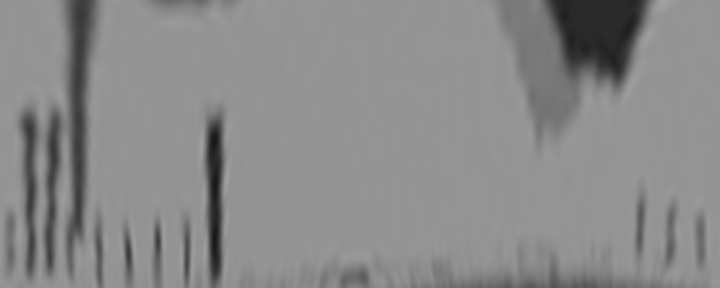

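Run:
```python
from h import *
from scipy.optimize import least_squares
from scipy.signal import find_peaks
P={n:grab_frame(n) for n in("top","side")}
TH=np.arange(0,360,0.25)
def prof(p,C,z,r):
    T,Rr=np.meshgrid(np.radians(TH),r); X=np.c_[(C[0]+Rr*np.cos(T)).ravel(),(C[1]+Rr*np.sin(T)).ravel(),np.full(T.size,z)]
    q=proj(p,X).astype(np.float32).reshape(*T.shape,2)
    g=cv2.cvtColor(p["frame"],cv2.COLOR_RGB2GRAY); return cv2.remap(g,q,None,cv2.INTER_CUBIC).mean(0)
def sub(pr,th,w):
    i=int(round(th/.25)); idx=np.arange(i-w,i+w+1)%len(TH); v=np.clip(np.percentile(pr[idx],90)-pr[idx],0,None)
    return th+ (np.arange(-w,w+1)*v).sum()/v.sum()*.25
for n,C in (("top",np.array([.5615,-.1243])),("side",np.array([.564,-.1289]))):
    p=P[n]; phi=107.5
    for it in range(4):
        pr=prof(p,C,.071,np.arange(.0465,.051,.0005))
        if n=="side" and it==0: print([ (TH[x],int(pr[x])) for x in find_peaks(-pr,prominence=6)[0]])
        pts=[];ks=[]
        for k in (0,1,2,3,4,7,8,9,10):
            e=(phi-15*k)%360; i=int(round(e/.25)); idx=np.arange(i-16,i+17)%len(TH); j=idx[np.argmin(pr[idx])]
            if np.median(pr[idx])-pr[j]<5 : continue
            a=np.radians(sub(pr,TH[j],10)); pts.append(C+.0487*np.array([np.cos(a),np.sin(a)])); ks.append(k)
        pts=np.array(pts);ks=np.array(ks)
        f=lambda v: np.degrees(np.angle(np.exp(1j*(np.arctan2(pts[:,1]-v[1],pts[:,0]-v[0])-v[2]+np.radians(15)*ks))))
        s=least_squares(f,[*C,np.radians(phi)],loss="soft_l1",x_scale=[.001,.001,.01]); C=s.x[:2]; phi=np.degrees(s.x[2])
    pr=prof(p,C,.075,np.arange(.034,.043,.0005)); i=np.argmin(np.where((TH>30)&(TH<50),pr,255))
    print(n,C,"zero",phi,ks,f(s.x).round(1),"needle",sub(pr,TH[i],20))
print(get_state()["t"])
```

```text
top [ 0.56394587 -0.12317872] zero 108.50591332294609 [ 0  1  2  3  4  7  8  9 10] [-0.3  0.3  0.2 -0.2  0.  -0.1 -0.   0.1 -0. ] needle 39.26056126735208
[(np.float64(10.25), 136), (np.float64(20.5), 102), (np.float64(30.25), 99), (np.float64(46.5), 77), (np.float64(67.25), 171), (np.float64(97.75), 34), (np.float64(98.25), 34), (np.float64(250.25), 156), (np.float64(274.5), 144), (np.float64(295.25), 144), (np.float64(322.25), 127), (np.float64(339.25), 139), (np.float64(355.0), 130)]
side [ 0.56321464 -0.12356078] zero 108.79557974166654 [ 0  2  3  4  7  8  9 10] [-0.5  3.8  0.1 -5.5  0.2  0.4 -0.  -0.2] needle 37.05303952248493
1.4
```

Dial centre is about (0.5637, -0.1234), the zero mark is at 108.6° and the needle at about 38.3°, so the turn is about 70° clockwise. The handle is at about (0.468, -0.002), and the 155 mm spacing checks out. Moving above the knob.

Call:
step_arm(commands="-46 37 0 0 0 0;-46 37 0 0 0 0;-46 37 0 0 0 0;-46 37 0 0 0 0;-46 37 0 0 0 0;-46 37 0 0 0 0;-46 37 0 0 0 0;-46 37 0 0 0 0", jaw=60)

```text
t: 2.4
eef_pos: [0.4564, -0.2659, 0.252]
ee_rot: [-3.141, 0.001, -2.873]
force: [1.2, -1.0, -0.1]
width: 0.0602
```

Call:
step_arm(commands="0 0 0 0 0 -0.18;0 0 0 0 0 -0.18;0 0 0 0 0 -0.18;0 0 0 0 0 -0.18;0 0 0 0 0 -0.18;0 0 0 0 0 -0.18;0 0 0 0 0 -0.18;0 0 0 0 0 -0.18")

```text
t: 3.4
eef_pos: [0.4554, -0.2676, 0.2517]
ee_rot: [-3.141, -0.0, -1.427]
force: [-0.5, -0.1, -1.0]
width: 0.0598
```

Call:
step_arm(commands="0 0 0 0 0 -0.185;-34 -49.5 0 0 0 0;-34 -49.5 0 0 0 0;-34 -49.5 0 0 0 0;0 0 40 0 0 0;0 0 20 0 0 0;0 0 0 0 0 0")

```text
t: 4.28
eef_pos: [0.5629, -0.1236, 0.1901]
ee_rot: [3.138, 0.001, -1.248]
force: [0.0, -1.3, 0.2]
width: 0.0601
```

Run:
```python
from h import *
p=grab_frame("side"); save(p,"s1.png"); cv2.imwrite("pics/s1c.png",cv2.resize(p["frame"][150:350,150:370,::-1],None,fx=3,fy=3,interpolation=2))
s=get_state();print(s["t"],s["eef_pos"],s["ee_rot"])
```

```text
4.325 [ 0.56381699 -0.1238578   0.19154271] [ 3.14060207e+00 -1.13614446e-04 -1.24749566e+00]
```

View pics/s1c.png

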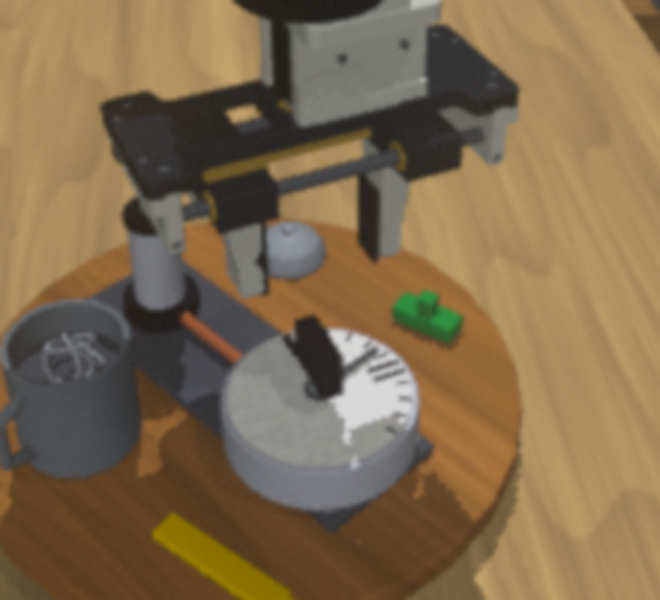

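The gripper is aligned over the knob with the fingers either side of the bar. Descending to TCP z 0.110 and closing.

Call:
step_arm(commands="0 0 40 0 0 0;0 0 30 0 0 0;0 0 11 0 0 0;0 0 0 0 0 0;0 0 0 0 0 0")

```text
t: 4.95
eef_pos: [0.5649, -0.1239, 0.1122]
ee_rot: [-3.139, -0.001, -1.248]
force: [0.8, 0.4, 0.4]
width: 0.0598
```

Call:
step_arm(commands="0 0 0 0 0 0;0 0 0 0 0 0;0 0 0 0 0 0;0 0 0 0 0 0;0 0 0 0 0 0;0 0 0 0 0 0", jaw=8, grip_force=15)

```text
t: 5.7
eef_pos: [0.5645, -0.1236, 0.1106]
ee_rot: [-3.14, -0.0, -1.248]
force: [3.0, 0.8, -1.0]
width: 0.0137
```

Call:
step_arm(commands="0 0 0 0 0 0.15;0 0 0 0 0 0.15;0 0 0 0 0 0.15;0 0 0 0 0 0.15;0 0 0 0 0 0.15;0 0 0 0 0 0.15;0 0 0 0 0 0.15;0 0 0 0 0 0.15")

```text
t: 6.7
eef_pos: [0.5634, -0.1233, 0.1106]
ee_rot: [3.141, -0.0, -2.453]
force: [-2.2, 4.7, 3.2]
width: 0.0137
```

Call:
step_arm(commands="0 0 0 0 0 0.025;0 0 0 0 0 0;0 0 0 0 0 0")

```text
t: 7.08
eef_pos: [0.5634, -0.1233, 0.1106]
ee_rot: [3.141, -0.0, -2.47]
force: [-2.2, 5.0, 3.2]
width: 0.0139
```

Run:
```python
from h import *
p=grab_frame("side"); save(p,"s2.png"); cv2.imwrite("pics/s2c.png",cv2.resize(p["frame"][210:340,170:330,::-1],None,fx=4.5,fy=4.5,interpolation=2))
p=grab_frame("top"); save(p,"t2.png")
s=get_state();print(s["t"],s["eef_pos"],s["ee_rot"],s["force"],s["moment"])
```

```text
7.175 [ 0.56336491 -0.12325654  0.11057439] [ 3.14056648e+00 -2.54170777e-04 -2.47033394e+00] [-2.59319097  5.25633063  4.05485745] [ 1.89499672  0.87021228 -0.03148629]
```

View pics/s2c.png

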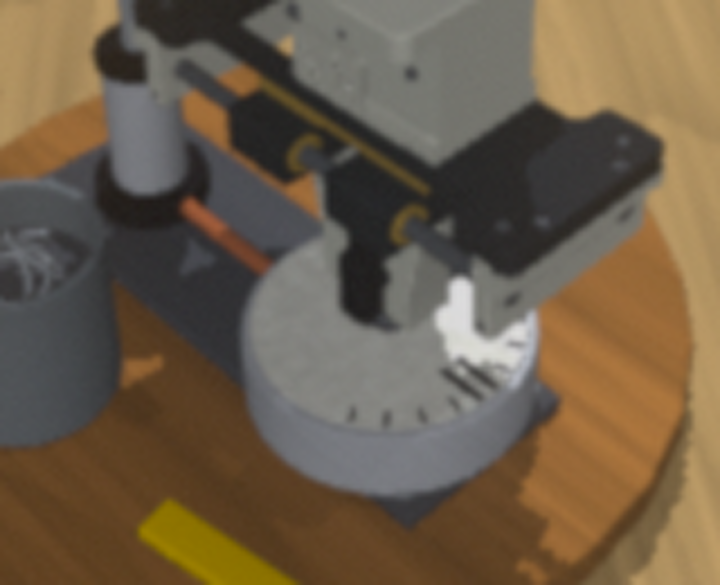

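View pics/t2.png

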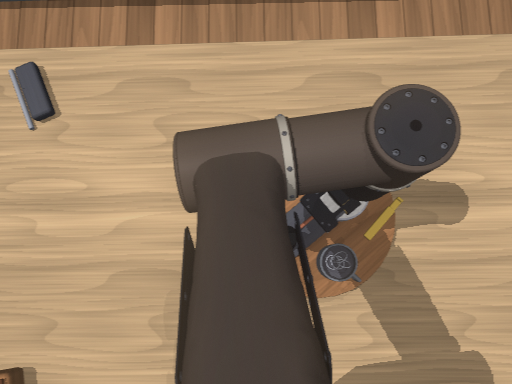

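The knob has turned: the double mark is now front right and the zero is hidden behind the finger. Releasing and lifting to check.

Call:
step_arm(commands="0 0 0 0 0 0;0 0 0 0 0 0;0 0 0 0 0 0;0 0 -30 0 0 0;0 0 -50 0 0 0;0 0 -50 0 0 0;0 0 0 0 0 0", jaw=50)

```text
t: 8.05
eef_pos: [0.5661, -0.1241, 0.2452]
ee_rot: [-3.136, 0.006, -2.472]
force: [0.0, 0.4, -0.7]
width: 0.0501
```

Run:
```python
from h import *
p=grab_frame("side"); save(p,"s3.png"); cv2.imwrite("pics/s3c.png",cv2.resize(p["frame"][230:330,200:320,::-1],None,fx=6,fy=6,interpolation=2))
s=get_state();print(s["t"],s["eef_pos"],s["ee_rot"],s["width"])
th=np.radians(38.3);C=np.array([.5637,-.1234])
TH=np.arange(-120,120,.25);from scipy.signal import find_peaks
g=cv2.cvtColor(p["frame"],cv2.COLOR_RGB2GRAY)
for z,r in((.071,np.arange(.0495,.0522,.0005)),(.071,np.arange(.0465,.051,.0005)),(.075,np.arange(.034,.043,.0005))):
    T,Rr=np.meshgrid(np.radians(TH),r); X=np.c_[(C[0]+Rr*np.cos(T)).ravel(),(C[1]+Rr*np.sin(T)).ravel(),np.full(T.size,z)]
    pr=cv2.remap(g,proj(p,X).astype(np.float32).reshape(*T.shape,2),None,cv2.INTER_CUBIC).mean(0)
    print(z,[(TH[i],int(pr[i])) for i in find_peaks(-pr,prominence=6)[0]])
```

```text
8.1 [ 0.56473298 -0.12383333  0.24261256] [-3.13924349  0.00353524 -2.47258522] 0.04969160157626201
0.071 [(np.float64(-112.25), 103), (np.float64(-97.75), 100), (np.float64(-67.25), 143), (np.float64(-56.75), 115), (np.float64(-47.5), 115), (np.float64(-37.25), 150), (np.float64(-21.25), 150), (np.float64(-6.25), 151), (np.float64(9.25), 156), (np.float64(24.75), 157), (np.float64(40.0), 95), (np.float64(67.5), 38), (np.float64(84.75), 37)]
0.071 [(np.float64(-112.75), 105), (np.float64(-97.75), 100), (np.float64(-84.0), 133), (np.float64(-67.25), 146), (np.float64(-56.75), 110), (np.float64(-47.5), 108), (np.float64(-37.0), 145), (np.float64(-21.5), 149), (np.float64(-6.25), 142), (np.float64(9.5), 147), (np.float64(24.25), 155), (np.float64(40.0), 75), (np.float64(68.75), 38), (np.float64(86.5), 37)]
0.075 [(np.float64(-62.0), 124), (np.float64(-50.25), 118), (np.float64(35.75), 65), (np.float64(91.0), 36)]
```

View pics/s3c.png

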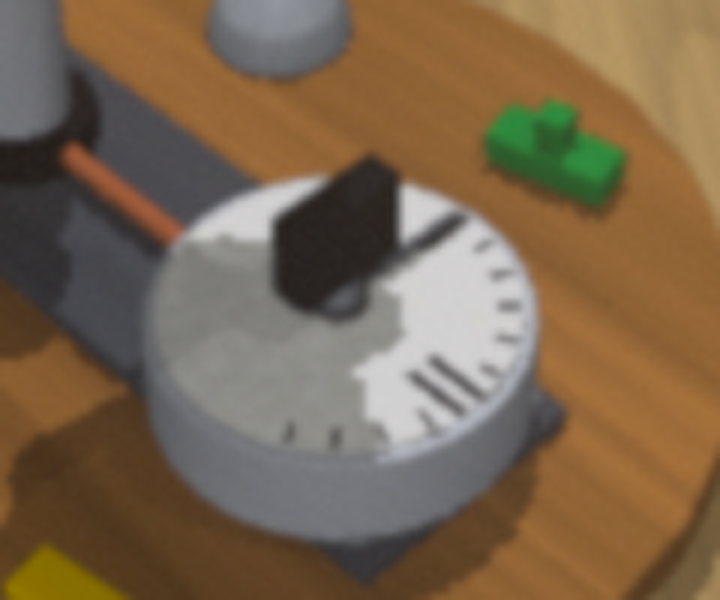

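Zero looks to be under the needle. I'll move the arm clear so I can compare the two angles from the top view.

Call:
step_arm(commands="55 -16 0 0 0 0;55 -16 0 0 0 0;55 -16 0 0 0 0;55 -16 0 0 0 0;55 -16 0 0 0 0;55 -16 0 0 0 0;55 -16 0 0 0 0;55 -16 0 0 0 0", jaw=0)

```text
t: 9.1
eef_pos: [0.2963, -0.498, 0.2393]
ee_rot: [3.14, -0.0, -2.473]
force: [1.1, -0.7, 0.5]
width: 0.0006
```

```bash
cat > dial.py <<'E'
from h import *
from scipy.optimize import least_squares
from scipy.signal import find_peaks
TH=np.arange(0,360,0.25)
def prof(p,C,z,r):
    T,Rr=np.meshgrid(np.radians(TH),r); X=np.c_[(C[0]+Rr*np.cos(T)).ravel(),(C[1]+Rr*np.sin(T)).ravel(),np.full(T.size,z)]
    q=proj(p,X).astype(np.float32).reshape(*T.shape,2)
    g=cv2.cvtColor(p["frame"],cv2.COLOR_RGB2GRAY); return cv2.remap(g,q,None,cv2.INTER_CUBIC).mean(0)
def sub(pr,th,w):
    i=int(round(th/.25)); idx=np.arange(i-w,i+w+1)%len(TH); v=np.clip(np.percentile(pr[idx],90)-pr[idx],0,None)
    return th+ (np.arange(-w,w+1)*v).sum()/v.sum()*.25
def fit(p,C,phi,KS,nd,thr=5):
    for it in range(4):
        pr=prof(p,C,.071,np.arange(.0465,.051,.0005)); pts=[];ks=[]
        for k in KS:
            e=(phi-15*k)%360; i=int(round(e/.25)); idx=np.arange(i-16,i+17)%len(TH); j=idx[np.argmin(pr[idx])]
            if np.median(pr[idx])-pr[j]<thr: continue
            a=np.radians(sub(pr,TH[j],10)); pts.append(C+.0487*np.array([np.cos(a),np.sin(a)])); ks.append(k)
        pts=np.array(pts);ks=np.array(ks)
        f=lambda v: np.degrees(np.angle(np.exp(1j*(np.arctan2(pts[:,1]-v[1],pts[:,0]-v[0])-v[2]+np.radians(15)*ks))))
        s=least_squares(f,[*C,np.radians(phi)],loss="soft_l1",x_scale=[.001,.001,.01]); C=s.x[:2]; phi=np.degrees(s.x[2])
    pr=prof(p,C,.075,np.arange(.034,.043,.0005)); d=np.abs((TH-nd+180)%360-180); i=np.argmin(np.where(d<10,pr,255))
    print(C,"zero",phi,ks,f(s.x).round(1),"needle",sub(pr,TH[i],20))
E
python3 - <<'E'
from dial import *
t=grab_frame("top"); save(t,"t4.png"); cv2.imwrite("pics/t4c.png",cv2.resize(t["frame"][150:240,290:400,::-1],None,fx=6.5,fy=6.5,interpolation=2))
s=grab_frame("side");C=np.array([.5637,-.1234])
for p in (t,s): fit(p,C,38.3,(1,2,3,4,5,7,8,9,10),38.3)
for k,z in(("handle_top",.19),):
    for p in(t,s): print([(np.round(r["pixel"],1),round(r["conf"],2),back(p,r["pixel"],z)) for r in recognise(p,k)])
st=get_state();print(st["t"],st["eef_pos"],st["ee_rot"])
E
```

```text
[ 0.56419888 -0.12262618] zero 38.06849379368744 [ 1  2  3  4  5  7  8  9 10] [ 0.1 -0.  -0.1  0.1 -0.  -0.1  0.2  0.1 -0.1] needle 39.983407481387324
[ 0.56294599 -0.12282583] zero 38.297238181999894 [ 1  2  3  4  5  7  8  9 10] [-0.1  0.2 -0.1 -0.1 -0.1  0.2 -0.1 -0.   0. ] needle 34.68314950980392
[(array([288. , 237.1]), 0.61, array([ 0.46613342, -0.00275463,  0.19      ]))]
[(array([198.3, 201.5]), 0.6, array([ 0.47174842, -0.04201501,  0.19      ]))]
9.3 [ 0.29656689 -0.49736248  0.23889666] [ 3.13889840e+00 -2.07461706e-04 -2.47559867e+00]
```

View pics/t4c.png

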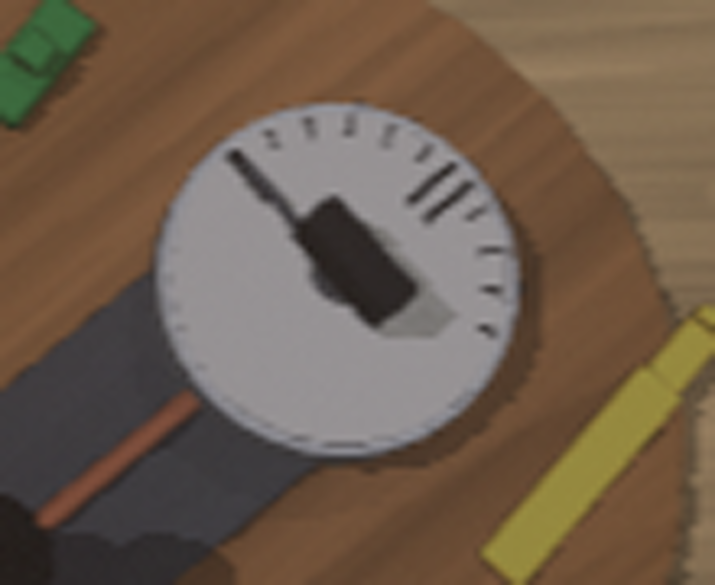

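Zero fits at 38.1–38.3° in both views. The needle is at about 38.2°, averaging the two cameras before the turn, so they agree within about 1° and the knob is free. Now moving over the handle with the jaws closed.

Call:
step_arm(commands="-49 31.5 -10 0 0 0;-49 31.5 0 0 0 0;-49 31.5 0 0 0 0;-49 31.5 0 0 0 0;-49 31.5 0 0 0 0;-49 31.5 0 0 0 0;-49 31.5 0 0 0 0;-49 31.5 0 0 0 0")

```text
t: 10.3
eef_pos: [0.4491, -0.0533, 0.2504]
ee_rot: [-3.142, 0.0, -2.471]
force: [0.7, -0.5, -0.3]
width: 0.0002
```

Call:
step_arm(commands="-49 32.5 0 0 0 0;0 0 0 0 0 0;0 0 0 0 0 0")

```text
t: 10.68
eef_pos: [0.4669, 0.0005, 0.25]
ee_rot: [3.141, -0.001, -2.47]
force: [-0.2, -0.4, 0.5]
width: 0.0003
```

Run:
```python
from h import *
s=grab_frame("side"); cv2.imwrite("pics/s5c.png",cv2.resize(s["frame"][130:330,140:340,::-1],None,fx=3,fy=3,interpolation=2))
st=get_state();print(st["t"],st["eef_pos"],st["ee_rot"],st["force"])
```

```text
10.725 [ 4.66914584e-01 -2.26727032e-04  2.50183619e-01] [ 3.14126179e+00 -7.63846156e-04 -2.47164841e+00] [-0.67315415 -0.63439781 -0.64137795]
```

View pics/s5c.png

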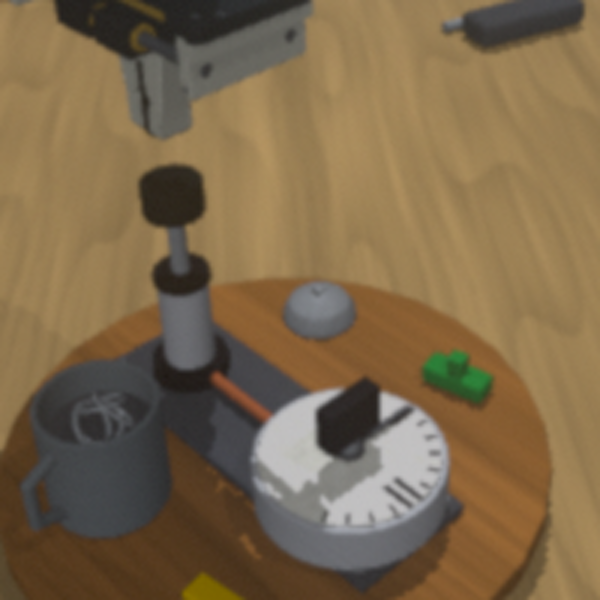

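The gripper is over the handle top. Descending with about 20 mm of press first.

Call:
step_arm(commands="0 0 25 0 0 0;0 0 7 0 0 0;0 0 7 0 0 0;0 0 7 0 0 0;0 0 7 0 0 0;0 0 2 0 0 0;0 0 0 0 0 0;0 0 0 0 0 0")

```text
t: 11.72
eef_pos: [0.4674, -0.0013, 0.1967]
ee_rot: [-3.141, -0.001, -2.473]
force: [-5.3, -1.8, 10.7]
width: 0.0005
```

Run:
```python
from dial import *
s=grab_frame("side"); cv2.imwrite("pics/s6c.png",cv2.resize(s["frame"][180:330,160:330,::-1],None,fx=4,fy=4,interpolation=2))
st=get_state();print(st["t"],st["eef_pos"],st["ee_rot"],st["force"])
pr=prof(s,np.array([.563,-.1229]),.075,np.arange(.030,.042,.0005)); print([(TH[i],int(pr[i])) for i in find_peaks(-pr,prominence=8)[0]])
```

```text
11.775 [ 0.46735288 -0.00125366  0.19672792] [-3.14077809e+00 -6.06597369e-04 -2.47298767e+00] [-5.43394145 -1.9777817   9.7549599 ]
[(np.float64(34.25), 83), (np.float64(67.0), 37), (np.float64(198.0), 129), (np.float64(298.5), 149), (np.float64(310.25), 144), (np.float64(328.75), 85)]
```

View pics/s6c.png

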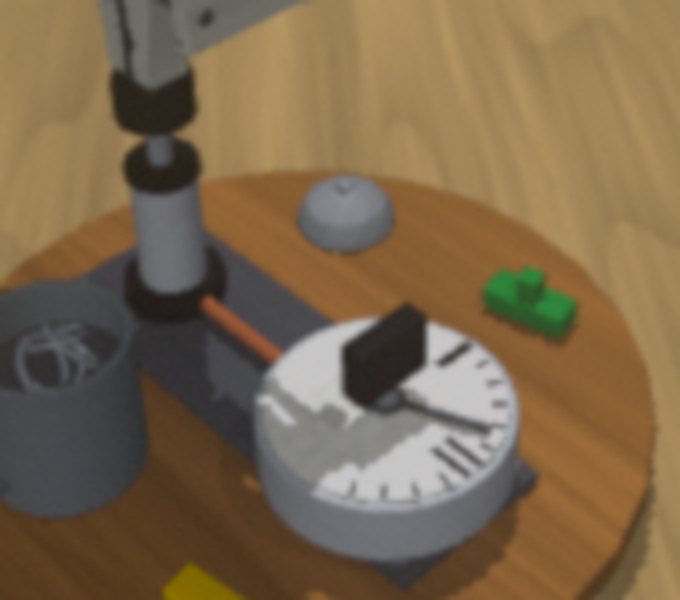

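Needle at about -31°, which is 19 mm of travel. Another 5.5 mm, then recheck.

Call:
step_arm(commands="0 0 3 0 0 0;0 0 2.5 0 0 0;0 0 0 0 0 0;0 0 0 0 0 0")

```text
t: 12.28
eef_pos: [0.4674, -0.0013, 0.1914]
ee_rot: [-3.141, -0.0, -2.473]
force: [-6.8, -2.4, 13.3]
width: 0.001
```

Run:
```python
from dial import *
s=grab_frame("side"); cv2.imwrite("pics/s7c.png",cv2.resize(s["frame"][240:330,220:320,::-1],None,fx=6.5,fy=6.5,interpolation=2))
st=get_state();print(st["t"],st["eef_pos"],st["ee_rot"],st["force"])
for r in((.024,.032),(.030,.042),(.038,.047)):
  pr=prof(s,np.array([.563,-.1229]),.075,np.arange(*r,.0005)); print([(TH[i],int(pr[i])) for i in find_peaks(-pr,prominence=8)[0]])
pr=prof(s,np.array([.563,-.1229]),.071,np.arange(.04,.051,.0005)); print([(TH[i],int(pr[i])) for i in find_peaks(-pr,prominence=8)[0]])
```

```text
12.325 [ 0.46737763 -0.00129261  0.19144067] [-3.14067256e+00 -4.82472959e-04 -2.47293889e+00] [-6.19520212 -1.97003885 12.40767543]
[(np.float64(80.25), 36), (np.float64(194.75), 121), (np.float64(309.0), 80)]
[(np.float64(34.0), 83), (np.float64(67.25), 37), (np.float64(197.25), 129), (np.float64(248.75), 137), (np.float64(310.0), 82)]
[(np.float64(4.0), 183), (np.float64(18.25), 180), (np.float64(34.5), 75), (np.float64(65.0), 38), (np.float64(175.75), 138), (np.float64(219.0), 129), (np.float64(250.0), 166), (np.float64(299.75), 97), (np.float64(310.0), 77)]
[(np.float64(8.5), 171), (np.float64(23.0), 175), (np.float64(38.5), 75), (np.float64(66.5), 37), (np.float64(166.5), 140), (np.float64(214.5), 129), (np.float64(248.25), 171), (np.float64(263.25), 170), (np.float64(278.0), 175), (np.float64(293.5), 169), (np.float64(303.5), 98), (np.float64(313.25), 84), (np.float64(338.25), 175), (np.float64(353.25), 169)]
```

View pics/s7c.png

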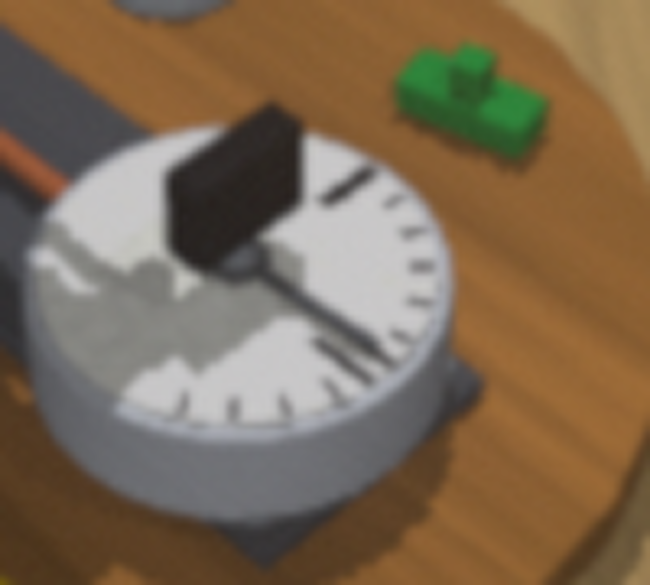

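Close: the needle is just short of the double mark. I'll fit the needle's line rather than rely on the angle about an assumed centre, which removes the parallax bias.

Run:
```python
from dial import *
s=grab_frame("side"); save(s,"s8.png")
C=np.array([.563,-.1229])
def line(p,th0,lab):
    g=cv2.cvtColor(p["frame"],cv2.COLOR_RGB2GRAY)
    a=np.radians(th0); u=np.array([np.cos(a),np.sin(a)]); n=np.array([-u[1],u[0]])
    off=np.arange(-.006,.006,.0001); pts=[]
    for r in np.arange(.018,.040,.001):
        X=np.array([[*(C+r*u+o*n),.075] for o in off])
        v=cv2.remap(g,proj(p,X).astype(np.float32).reshape(1,-1,2),None,cv2.INTER_CUBIC)[0].astype(float)
        w=np.clip(np.percentile(v,85)-25-v,0,None); j=np.argmin(v); w[np.abs(off-off[j])>.0025]=0
        if w.sum()>20: pts.append((r,(w*off).sum()/w.sum()))
    pts=np.array(pts); c=np.polyfit(pts[:,0],pts[:,1],1); res=pts[:,1]-np.polyval(c,pts[:,0]); k=abs(res)<.0006; c=np.polyfit(pts[k,0],pts[k,1],1)
    print(lab,"angle",th0+np.degrees(np.arctan(c[0])),"offset mm",c[1]*1000,k.sum(),"rms",res[k].std()*1000)
line(s,-49,"now")
o=dict(s); o["frame"]=cv2.imread("pics/side0.png")[:,:,::-1].copy(); line(o,37,"up")
fit(s,C,38.3,(1,2,3,4,5,7,8,9,10),38.3)
# double marks as lines on card, same procedure mid
pr=prof(s,C,.071,np.arange(.048,.052,.0005)); print([(TH[i],int(pr[i])) for i in find_peaks(-pr,prominence=6)[0] if 290<TH[i]<325])
t=grab_frame("top"); save(t,"t8.png"); st=get_state(); print(st["t"],st["eef_pos"],st["force"])
```

```text
now angle -48.72498765828257 offset mm -1.1027825374031837 22 rms 0.19653578915224285
up angle 33.38186285137585 offset mm 1.3567101831832649 5 rms 0.26549354138414766
[ 0.56291271 -0.12285174] zero 38.312120314155486 [ 1  2  3  4  5  7  8  9 10] [-0.1  0.2 -0.1 -0.  -0.1  0.2 -0.1 -0.   0. ] needle 34.08149241146712
[(np.float64(293.25), 139), (np.float64(303.75), 105), (np.float64(312.75), 102), (np.float64(323.0), 138)]
12.425 [ 0.467388   -0.00126459  0.19145146] [-6.26859487 -2.37282594 12.79966088]
```

View pics/t8.png

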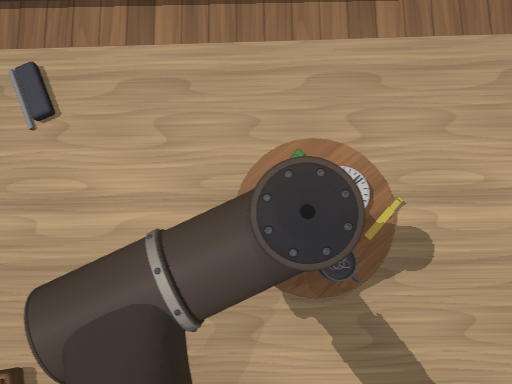

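The line fit gives the needle at -48.7°, about 24.1 mm of travel, against the double mark at -51.7°. About 0.9 mm to go.

Call:
step_arm(commands="0 0 0.9 0 0 0;0 0 0 0 0 0;0 0 0 0 0 0;0 0 0 0 0 0")

```text
t: 12.92
eef_pos: [0.4674, -0.0012, 0.1906]
ee_rot: [-3.141, -0.0, -2.473]
force: [-6.2, -1.7, 13.1]
width: 0.0005
```

Run:
```python
from dial import *
s=grab_frame("side"); save(s,"s9.png"); cv2.imwrite("pics/s9c.png",cv2.resize(s["frame"][180:330,160:330,::-1],None,fx=4,fy=4,interpolation=2))
C=np.array([.563,-.1229]);g=cv2.cvtColor(s["frame"],cv2.COLOR_RGB2GRAY)
for th0 in(-49,-51):
    a=np.radians(th0); u=np.array([np.cos(a),np.sin(a)]); n=np.array([-u[1],u[0]])
    off=np.arange(-.006,.006,.0001); pts=[]
    for r in np.arange(.016,.038,.001):
        X=np.array([[*(C+r*u+o*n),.075] for o in off])
        v=cv2.remap(g,proj(s,X).astype(np.float32).reshape(1,-1,2),None,cv2.INTER_CUBIC)[0].astype(float)
        w=np.clip(np.percentile(v,85)-25-v,0,None); j=np.argmin(v); w[np.abs(off-off[j])>.0025]=0
        if w.sum()>20: pts.append((r,(w*off).sum()/w.sum()))
    pts=np.array(pts); c=np.polyfit(pts[:,0],pts[:,1],1); print(th0+np.degrees(np.arctan(c[0])),c[1]*1000,len(pts))
st=get_state(); print(st["t"],st["eef_pos"],st["force"])
```

```text
-52.647321506715265 -0.5267054330370715 22
-52.83310149654545 -0.3852608627570917 22
12.975 [ 0.46741102 -0.00125727  0.19060188] [-6.90776556 -1.93547296 12.86438115]
```

View pics/s9c.png

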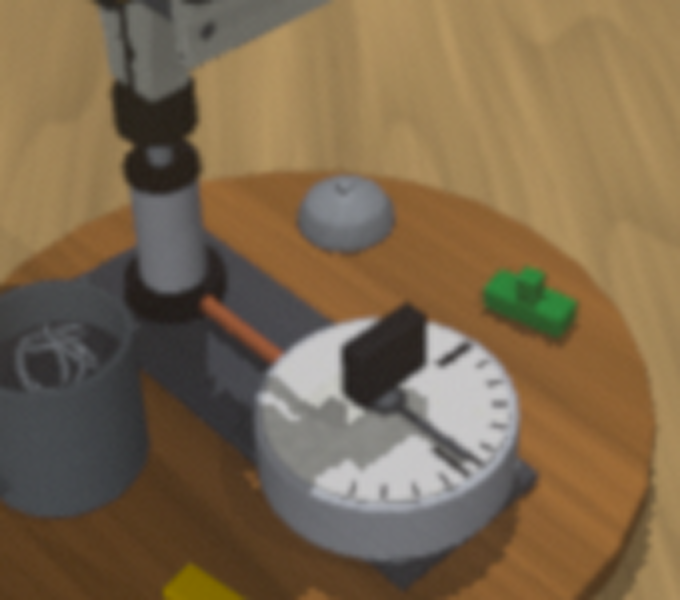

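The needle now lies over the double mark, about -52° against -51.7°, and the handle is held at roughly 13 N. Handing in.

Run:
```python
from h import *
print(job_done()); print(get_state()["t"])
```

```text
the job is handed in; nothing more can be done
None
the job is handed in; nothing more can be done
```

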